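# Draw the tile tray into the carving bay and clamp it

## Robot

A 6-joint arm with a two-finger parallel gripper is mounted at the origin on the work surface. World frame = base frame: x ahead of the robot, y to its left, z up, the work surface at z = 0. Lengths are in mm, angles in degrees, forces in N, time in s.
With the tool pointing down it reaches from about 425 to 1125 mm from the base axis. Payload 14.9 kg.
Tool frame: the origin (TCP) lies at the very end of the fingers, on their centre line; the grasp point (between the pads) lies 19 mm behind it (grasp_offset is the distance from the TCP to the grasp point, in mm); z points along the fingers, y is the line along which they close (so a half turn about z gives the same grasp; the last joint's range is limited). The gripper opens to 91 mm and grips with 3 to 60 N. Pads are 32 mm wide; open, the fingers measure 118 mm over their backs; the gripper's body (76 mm by 178 mm) begins 60 mm behind the grasp point.
Start: joints at [-70.033, 21.709, 99.362, -0, 58.929, -1.908], TCP at [260.811, -649.612, 213.932] pointing down, gripper open.
Joint ranges: [-158.91, 158.91], [-42.39, 125.64], [0.06, 152.35], [-60.88, 240.88], [17.5, 164.5], [-176.32, 176.32]. Speed limits (degrees/s): [108.29, 108.29, 136.94, 180, 180, 180].

## Interface

Orientations are given as a 3x3 rotation matrix whose columns are the frame's x, y, z axes.
In Python, from station import * gives the robot as it stands. The module is installed in compiled form; this text tells all that it offers.
- The arm moves only by the tool move_arm, never from a script. Its argument "increments" is a list of rows, each a list of 7 numbers: the opening, from 0 (shut) to 1 (fully open), then the shift along the world's x, y, z in units of 50 mm (1.0 is 50 mm), then the turn, a rotation vector about the world's x, y, z in rad. In form: [[claw, dx, dy, dz, wx, wy, wz], ...]. A call has exactly 5 rows; each row shifts and turns the commanded pose from where the row before left it; what a row does not reach is not made up. A row lasts 1/8 s, in which the tool goes at most 62.5 mm and 10.7 degrees, less where a joint would pass 70% of its speed; a pose out of reach is approached as far as the arm can. A call is refused whole if a number of a shift passes 1 or a number of a turn 0.188, either way. A call with a gripper value outside its range is refused whole. The fingers move at their own pace and stop on an object; "force" is the grip in N (left out, the last holds). Time passes only in rows, so rows that do not move let the fingers close, or fill a call up. It gives the time, the measured TCP pose, the force, the opening and the grip force at its end, in the units of the state.
- sense(): the state, without advancing time (a new reading comes with each control period).
- camera(name): name is "scene" or "top" or "wrist"; returns (picture, depth): 400x640x3 uint8, blue, green, red; 400x640 float32, mm along the optical axis (not along the pixel's ray), 0 where there is no reading.
- calibration(name): a dict with "fx", "fy", "cx", "cy" (pixels), "camera_from_world" (4x4, takes a point from world to camera coordinates). Camera axes: x right, y down, z forward; pixel columns grow to the right and rows downward; lengths in mm; the calibration is good to about 2 mm. A picture is of the moment at which its call begins: read the wrist's pose just before it. calibration takes no time and is no camera call; for the wrist camera it gives the pose at the moment of the call.
- finish_job(): hands the job in; it is judged then, once.
The state is a dict: "t": time; "joint_pos": joint angles; "dq": joint speeds; "effort": joint torques, N m; "eef_pos": TCP position; "tool_rot": TCP orientation; "wrist_force": force on the tool from outside, world axes, zero at the start; "ft_torque": the same for the moment, N m; "width": finger opening in mm; "grasp_force": force on a finger pad.
Only numpy, scipy, OpenCV 4.12 (cv2) and the standard library are available. Lean on these libraries where they do the work, as an engineer would, in place of code of your own. Each camera call takes 0.05 s, during which the arm holds its last target. There are 200 camera calls.

## Task

Hook your fingertips behind the far lip of the steel tray and draw it, tile and all, into the carving bay until it presses gently against the stop bar. Then swing the clamp arm round behind the tray until it holds the tray firmly against the stop, without straining it, and let go. Leave the other things on the bench alone.

Things in the scene. Friction and masses are not known exactly. Their poses are not given: they have to be found in the camera images.
- tray: stainless tray standing on the bench, 150 mm (its x) x 200 mm (its y) over its lip, 30 mm high. Origin: centre of its underside; its +x side is the far one. With its tile it weighs 0.7 to 0.95 kg and takes 2 to 5 N to slide. The tile fills it to within 4 mm of the walls, so no finger fits inside: move it with the fingertips behind the far lip
- tray_far_lip (a point): middle of the outer edge of the tray's far lip, 75 mm along the tray's +x from its origin and 30 mm over the bench. The lip is a flange turned outwards all round the top, 10 mm wide and 3 mm thick; the walls under it measure 130 x 180 mm
- tile: carved plaster tile 116 x 166 x 20 mm lying loose in the tray (its top 7 mm below the lip); origin at the centre of its underside
- bay: carving bay screwed to the bench, open to its +x (away from the robot); origin on the bench midway between its two side rails, x along the rails. Rails: aluminium angles 34 mm high, 206 mm apart inside (3 mm to spare on each side of the tray), from x = -85 to +20 mm, then flaring outwards by 15 mm up to x = +52 mm. The tray slides on the bench itself
- seated_lip (a point): point on the bay's middle line (bay x = 75 mm, 30 mm over the bench) where the middle of the tray's far lip ends up with the stop bar in mid-setting. The stop bar is a rigid bar 36 mm high across the near end of the rails; it is locked anywhere within 5 mm either way along the bay's x, and this is not measured: feel for it. So the seated lip lies within 5 mm of this point
- clamp_pivot (a point): vertical pivot of the clamp arm, a 14 mm post at the right-hand far corner of the bay (bay x = 76, y = -126 mm), given 40 mm over the bench. It is stiff (0.8 Nm, about 7 N at the knob): the arm stays where it is left
- clamp_knob (a point): middle of the upright black knob (16 mm across, from 43 to 83 mm over the bench) fixed on the end of the clamp arm, 120 mm from the pivot; given 63 mm over the bench. It can be pinched from above. With the peg on the tray each extra 1 N at the knob is about 3 N on the tray
- clamp_peg (a point): middle of the rubber-covered peg, 16 mm in diameter, that hangs from the clamp arm 36 mm from its pivot, from 38 down to 16 mm over the bench; it presses on the outer edge of the tray's far lip. 6 to 30 N on the tray is a firm hold (0.01 to 0.04 rad past first touch; on release it eases back to 22 N or so); above 40 N the tray bows and the tile may crack
- clamp_arm (a joint): angle of the clamp arm (flat bar 37 to 43 mm over the bench, above the lip), rad: 0 along the bay's +y, across behind the tray; pi/2 along its +x, away from the robot; pi along -y, outwards. It stands open at 2.0 to 2.5 and closes to lower values, the knob passing round the +x side; its peg meets a seated tray at 0.05 to 0.35, depending on the stop bar
- chisel: slim carving chisel, 190 mm long, lying on the bench left of the bay
- dust_brush: dust brush, 190 mm long, lying on the bench
- shard_a: broken piece of plaster tile, about 65 x 50 x 18 mm, lying on the bench under the clamp arm's sweep; leave it
- shard_b: broken piece of plaster tile, about 75 x 50 x 18 mm, lying on the bench
- shard_c: broken piece of plaster tile, about 65 x 50 x 18 mm, lying on the bench
- mixing_bowl: small rubber plaster bowl, 110 mm across, 50 mm high, standing on the bench to the left

How it is judged:
By the outcome, as a careful person would: the job done as asked, in the order asked, and still so for the second after the job is handed in, with the robot touching nothing.
It also fails if it takes over 72 s, if anything falls off the work surface, if the arm or the gripper's body presses on something with over 40 N, if the wrist force passes 120 N, or if a joint passes its speed limit or range.

## Working session

There is one attempt and no reset: what is moved stays moved. The work goes in short steps, Python scripts to look and compute and a tool call to move; the robot and the scene stay as the last step left them, time stands still between calls to the robot, and variables do not carry over. Pictures are saved under pics/ and viewed, at most 10 in all, crops included, and the job is handed in when it is done.

Besides the shell and the picture viewer there is one more tool, called after ">>>" as a command line: name --pt "numbers of a row" for each row, then --argument value for the rest. move_arm: Moves the arm, as the interface text tells. Its arguments: {"type":"object","properties":{"increments":{"type":"array"},"force":{"type":"number"}},"required":["increments"]}

```bash
mkdir -p pics; cat > h.py <<'E'
from station import *
import numpy as np, cv2
def cast(name,u,v,z):
    c=calibration(name);T=np.linalg.inv(c["camera_from_world"])
    d=T[:3,:3]@np.array([(u-c["cx"])/c["fx"],(v-c["cy"])/c["fy"],1]);o=T[:3,3]
    return o+d*(z-o[2])/d[2]
def world(name,dep):
    c=calibration(name);T=np.linalg.inv(c["camera_from_world"])
    v,u=np.mgrid[:400,:640]
    P=np.stack([(u-c["cx"])/c["fx"]*dep,(v-c["cy"])/c["fy"]*dep,dep],-1)
    return P@T[:3,:3].T+T[:3,3]
E
python3 - <<'E'
from h import *
for n in("top","scene"):
    p,d=camera(n);cv2.imwrite(f"pics/{n}0.png",p);np.savez(f"{n}0.npz",p=p,d=d)
    c=calibration(n);print(n,c["fx"],np.linalg.inv(c["camera_from_world"])[:3,3])
print(sense())
E
```

```text
top 423.67576883700036 [ 446.92122183    8.64711059 1024.15502324]
scene 413.66953947533045 [873.19926808 578.73045725 670.03283908]
{'t': 0.1, 'joint_pos': array([-7.00327448e+01,  2.17354931e+01,  9.93899589e+01,  5.47647817e-06,
        5.89284432e+01, -1.91003261e+00]), 'dq': array([ 0.10383248, -0.05310174, -0.08930278, -0.10111143, -0.00606   ,
       -0.00104786]), 'effort': array([-3.26206908e-03, -7.65035605e+01, -4.35297203e+01,  6.51229243e-02,
        3.97696230e-02, -3.21971902e-05]), 'eef_pos': array([ 260.69220122, -649.28971566,  213.37397428]), 'tool_rot': array([[ 9.27984057e-01,  3.72619761e-01, -3.21138759e-04],
       [ 3.72619898e-01, -9.27983637e-01,  8.84132648e-04],
       [ 3.14337824e-05, -9.40123694e-04, -9.99999558e-01]]), 'wrist_force': array([ 0.20906477, -0.34743349,  0.50397198]), 'ft_torque': array([ 0.01794416,  0.010838  , -0.00444722]), 'grasp_force': 0.0, 'width': 91.43260648716175}
```

View pics/top0.png

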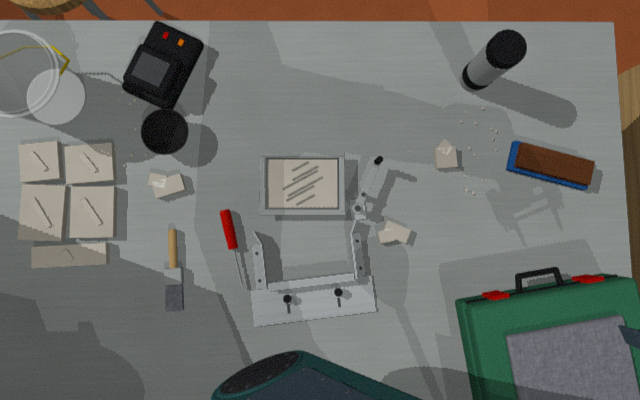

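View pics/scene0.png

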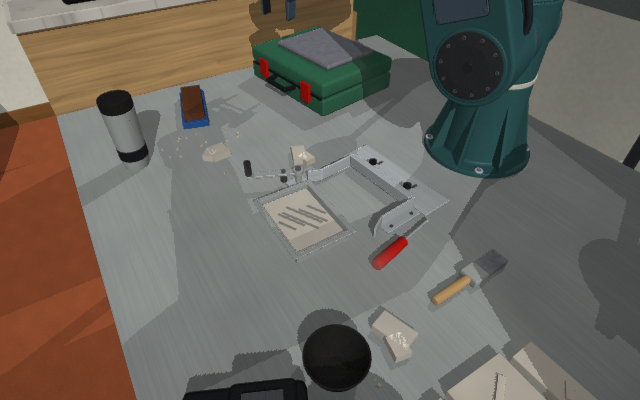

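The top view looks down with +x up and +y left. The tray is at about (303,185), the bay at about (305,265), the clamp knob at (378,160) and the pivot at about (360,208). Next I'll get heights from depth.

```bash
python3 - <<'E'
from h import *
f=np.load("top0.npz");p,d=f["p"],f["d"];W=world("top",d)
a=p[140:340,220:420];b=cv2.resize(a,(800,800),interpolation=cv2.INTER_CUBIC)
cv2.imwrite("pics/crop.png",b[:600])
z=W[...,2]
print("bench z",np.median(z[230:260,285:330]))
def rect(m,zz,lab):
    v,u=np.nonzero(m);P=W[m]
    print(lab,len(u),"z",np.median(P[:,2]).round(1)); 
    if len(u)>4:
        q=np.array([cast("top",a,b,zz)[:2] for a,b in zip(u,v)],np.float32)
        r=cv2.minAreaRect(q);print(r,cv2.boxPoints(r).round(0).tolist());return q
R=np.zeros_like(z,bool);R[145:225,250:350]=1
m=R&(z>24)&(z<36)
n,l,s,_=cv2.connectedComponentsWithStats(m.astype(np.uint8))
k=1+np.argmax(s[1:,4]);rect(l==k,30,"lip")
tile=R&(z>15)&(z<26)&(p[...,2]>150);rect(tile,23,"tile")
hm=(z>6)&(z<90);hm[:140]=0;hm[340:]=0
h=cv2.applyColorMap(np.clip(z*2.8,0,255).astype(np.uint8),cv2.COLORMAP_JET)[140:340,220:420]
cv2.imwrite("pics/hm.png",cv2.resize(h,(600,600),interpolation=cv2.INTER_NEAREST))
K=np.zeros_like(R);K[150:200,360:390]=1;K&=(p.max(2)<60)&(z>60);q=rect(K,83,"knob");print(q.mean(0))
B=np.zeros_like(R);B[265:330,240:390]=1;q=rect(B&(z>30)&(z<42),36,"bar")
E
```

```text
bench z -0.7566823928603981
lip 1570 z 29.2
((557.876953125, 8.411666870117188), (198.7609405517578, 149.3660430908203), 89.57567596435547) [[482.0, -90.0], [632.0, -92.0], [633.0, 107.0], [484.0, 108.0]]
tile 2520 z 22.3Traceback (most recent call last):
  File "<stdin>", line 17, in <module>
  File "<stdin>", line 11, in rect
  File "h.py", line 4, in cast
    c=calibration(name);T=np.linalg.inv(c["camera_from_world"])
ValueError: time passes only in moves, steps and waits
```

View pics/crop.png

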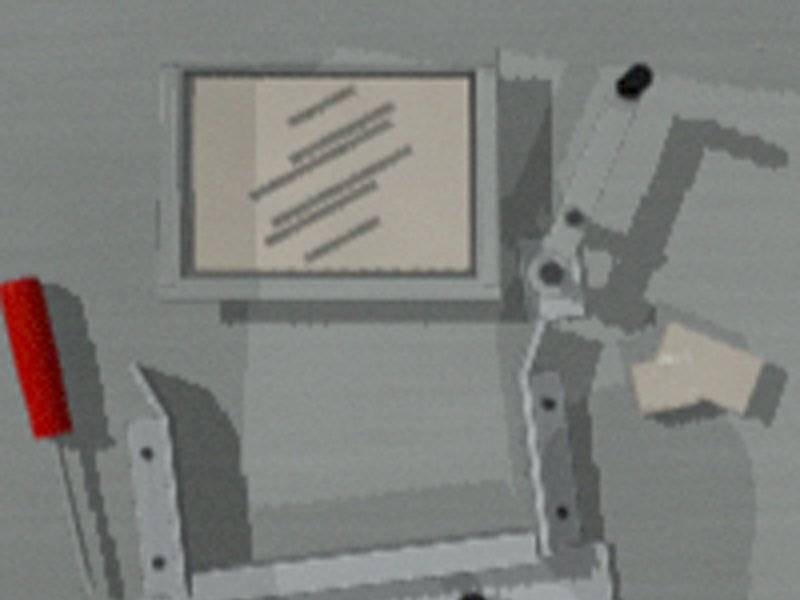

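The crop shows the lip from about (160,65) to (498,300) in 4x pixels, the left rail at (165,420)-(188,590) and the right rail at (525,375)-(545,550). The pivot is at (551,272), the knob at (635,80) and the bar's front edge from (190,580) to (540,535). The bay is turned a few degrees. I'll fix the helper and fit the bay.

```bash
python3 - <<'E'
from h import *
f=np.load("top0.npz");p,d=f["p"],f["d"];W=world("top",d);z=W[...,2]+.75
h=cv2.applyColorMap(np.clip(z*2.8,0,255).astype(np.uint8),cv2.COLORMAP_JET)[140:340,220:420]
cv2.imwrite("pics/hm.png",cv2.resize(h,(600,600),interpolation=cv2.INTER_NEAREST))
C=calibration("top");T=np.linalg.inv(C["camera_from_world"])
def cs(u,v,zz):
    dr=T[:3,:3]@np.array([(u-C["cx"])/C["fx"],(v-C["cy"])/C["fy"],1]);o=T[:3,3];return (o+dr*(zz-o[2])/dr[2])[:2]
def pts(box,zl,zh,zz,ex=True):
    m=np.zeros_like(z,bool);m[box[0]:box[1],box[2]:box[3]]=1;m&=(z>zl)&(z<zh)&ex
    v,u=np.nonzero(m);return np.array([cs(a,b,zz) for a,b in zip(u,v)],np.float32)
k=pts((150,200,360,395),60,95,83);print("knob",len(k),k.mean(0),np.median(k,0))
for n,b in (("Lrail",(248,282,250,272)),("Rrail",(240,276,345,362))):
    q=pts(b,26,38,34);vx,vy,x,y=cv2.fitLine(q,cv2.DIST_HUBER,0,.01,.01).ravel();print(n,len(q),np.degrees(np.arctan2(vy,vx)),x,y)
q=pts((268,335,240,390),32,40,36);r=cv2.minAreaRect(q);print("bar",len(q),r,cv2.boxPoints(r).tolist())
# bar front edge: top-most px per column
e=[]
for u in range(270,352):
    vv=[v for v in range(265,300) if 30<z[v,u]<42]
    if vv:e.append(cs(u,vv[0],36))
e=np.array(e,np.float32);vx,vy,x,y=cv2.fitLine(e,cv2.DIST_HUBER,0,.01,.01).ravel();print("front",np.degrees(np.arctan2(vy,vx)),x,y)
print("pivot(551,272) z 45..60",cs(357.75,208,45),cs(357.75,208,55),z[204:212,353:363].round(0).tolist())
m=pts((180,208,355,380),33,50,43);r=cv2.fitLine(m,cv2.DIST_HUBER,0,.01,.01).ravel();print("arm",len(m),r)
E
```

```text
knob 53 [ 603.8979  -164.63184] [ 603.17053 -165.26613]
Lrail 82 6.270433 370.10028 100.9742
Rrail 111 2.754099 382.88058 -107.98055
bar 746 ((334.2590026855469, -7.353302001953125), (216.98236083984375, 52.19052505493164), 89.0250244140625) [[306.3214416503906, -115.3847427368164], [358.5044250488281, -116.2728042602539], [362.1965637207031, 100.67813873291016], [310.0135803222656, 101.56620025634766]]
front -83.97481 337.17883 -9.100736
pivot(551,272) z 45..60 [ 497.23186185 -119.90669929] [ 496.71804495 -118.59379371] [[7.0, 46.0, 45.0, 48.0, 49.0, 47.0, 45.0, 45.0, 45.0, 44.0], [49.0, 50.0, 50.0, 50.0, 47.0, 46.0, 48.0, 50.0, 48.0, 43.0], [46.0, 51.0, 47.0, 53.0, 52.0, 54.0, 52.0, 49.0, 50.0, 41.0], [47.0, 44.0, 53.0, 52.0, 53.0, 57.0, 52.0, 52.0, 46.0, 48.0], [50.0, 47.0, 52.0, 54.0, 53.0, 52.0, 54.0, 54.0, 45.0, 48.0], [45.0, 50.0, 52.0, 53.0, 57.0, 56.0, 55.0, 57.0, 47.0, 45.0], [47.0, 48.0, 55.0, 58.0, 53.0, 53.0, 54.0, 47.0, 48.0, 45.0], [48.0, 48.0, 50.0, 53.0, 53.0, 54.0, 49.0, 49.0, 46.0, 2.0]]
arm 219 [ 8.9528370e-01 -4.4549650e-01  5.3327356e+02 -1.3440237e+02]
```

View pics/hm.png

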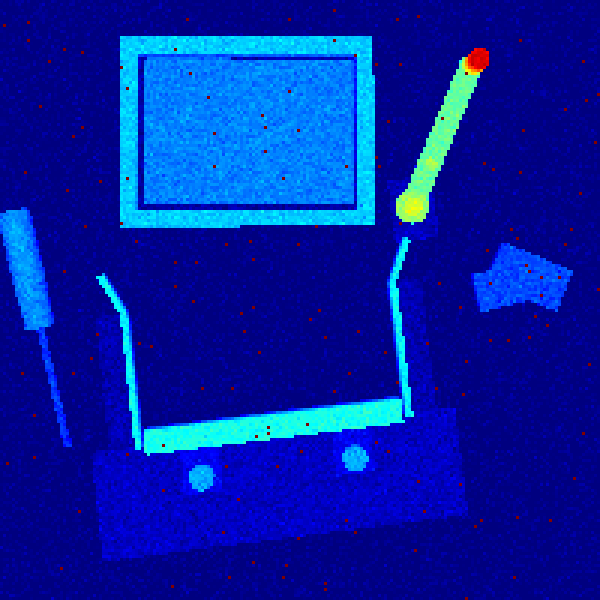

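The height map shows the bay turned about +6°. The tray centre is near (558,8) at about -0.5°, the pivot near (497,-119), and the clamp arm stands at about 2.08 rad. The space behind the tray is free, so I'll move over it.

>>> move_arm --pt "1 0.5 0.8 0.4 0 0 -0.026" --pt "1 0.55 0.88 0.4 0 0 -0.026" --pt "1 0.55 0.88 0 0 0 -0.026" --pt "1 0.55 0.88 0 0 0 -0.026" --pt "1 0.55 0.88 0 0 0 -0.026"

```text
t: 0.72
eef_pos: [396.4, -432.0, 253.8]
tool_rot: [[0.969, 0.248, -0.0], [0.248, -0.969, 0.0], [-0.0, -0.0, -1.0]]
wrist_force: [0.8, -0.2, 0.3]
width: 91.2
grasp_force: 0.0
```

>>> move_arm --pt "1 0.55 0.88 0 0 0 -0.026" --pt "1 0.55 0.88 0 0 0 -0.026" --pt "1 0.55 0.88 0 0 0 -0.026" --pt "1 0.55 0.88 0 0 0 -0.026" --pt "1 0.55 0.88 0 0 0 -0.026"

```text
t: 1.35
eef_pos: [533.9, -212.0, 253.8]
tool_rot: [[0.993, 0.121, -0.0], [0.121, -0.993, 0.0], [-0.0, -0.0, -1.0]]
wrist_force: [1.3, -0.3, -0.2]
width: 91.2
grasp_force: 0.0
```

>>> move_arm --pt "1 0.55 0.88 -0.2 0 0 -0.026" --pt "1 0.55 0.88 -0.3 0 0 -0.026" --pt "1 0.55 0.88 -0.4 0 0 -0.026" --pt "1 0.55 0.88 -0.5 0 0 -0.026" --pt "1 0.55 0.88 -0.5 0 0 -0.026"

```text
t: 1.98
eef_pos: [671.4, 8.0, 157.9]
tool_rot: [[1.0, -0.009, -0.0], [-0.009, -1.0, -0.0], [-0.0, 0.0, -1.0]]
wrist_force: [-0.0, -0.6, 0.2]
width: 91.1
grasp_force: 0.0
```

```bash
python3 - <<'E'
from h import *
f=np.load("top0.npz");p,d=f["p"],f["d"];W=world("top",d);z=W[...,2]+.75
# rails: straight parts, top ridge points corrected to z=34 ; bay frame yaw 6, origin from rails+pivot
for n,b in (("L",(250,286,256,268)),("R",(237,276,346,358))):
    m=np.zeros_like(z,bool);m[b[0]:b[1],b[2]:b[3]]=1;m&=(z>29)&(z<37);q=W[m][:,:2].astype(np.float32)
    r=cv2.fitLine(q,cv2.DIST_HUBER,0,.01,.01).ravel();print(n,len(q),np.degrees(np.arctan2(r[1],r[0])),r[2:])
s=sense();print(s["eef_pos"],s["tool_rot"].round(3).tolist(),s["t"],s["wrist_force"])
p,d=camera("wrist");cv2.imwrite("pics/w1.png",p)
E
```

```text
L 78 5.9707665 [363.37488 100.37644]
R 99 3.9470642 [ 386.5146  -108.11419]
[671.39071971   7.98573788 157.92202668] [[1.0, -0.009, -0.0], [-0.009, -1.0, -0.0], [-0.0, 0.0, -1.0]] 1.975 [-0.00899185 -0.61818779  0.22513531]
```

>>> move_arm --pt "1 0 0 -0.6 0 0 0" --pt "1 0 0 -0.8 0 0 0" --pt "1 0 0 -0.7 0 0 0" --pt "1 0 0 -0.5 0 0 0" --pt "1 0 0 -0.3 0 0 0"

```text
t: 2.65
eef_pos: [670.1, 6.4, 12.4]
tool_rot: [[1.0, -0.008, -0.002], [-0.008, -1.0, 0.0], [-0.002, -0.0, -1.0]]
wrist_force: [0.0, -0.3, 0.3]
width: 90.9
grasp_force: 0.0
```

>>> move_arm --pt "1 -0.1 0 0 0 0 0" --pt "1 -0.1 0 0 0 0 0" --pt "1 -0.06 0 0 0 0 0" --pt "1 -0.04 0 0 0 0 0" --pt "1 0 0 0 0 0 0"

```text
t: 3.28
eef_pos: [655.9, 6.4, 14.3]
tool_rot: [[1.0, -0.008, 0.0], [-0.008, -1.0, 0.0], [0.0, -0.0, -1.0]]
wrist_force: [0.0, 0.1, -0.2]
width: 90.8
grasp_force: 0.0
```

>>> move_arm --pt "1 -0.04 0 0 0 0 0" --pt "1 -0.04 0 0 0 0 0" --pt "1 -0.04 0 0 0 0 0" --pt "1 -0.04 0 0 0 0 0" --pt "1 0 0 0 0 0 0"

```text
t: 3.9
eef_pos: [647.9, 6.4, 14.0]
tool_rot: [[1.0, -0.008, 0.0], [-0.008, -1.0, -0.0], [0.0, 0.0, -1.0]]
wrist_force: [3.3, -0.5, -1.2]
width: 91.0
grasp_force: 2.0
```

```bash
python3 - <<'E'
from h import *
s=sense();print(s["eef_pos"],s["wrist_force"],s["ft_torque"])
p,d=camera("wrist");cv2.imwrite("pics/w2.png",p)
E
```

```text
[647.91375729   6.36522985  14.03803673] [ 3.30933452 -0.51627146 -1.20307008] [ 0.03112828 -0.67747765 -0.03529317]
```

View pics/w2.png

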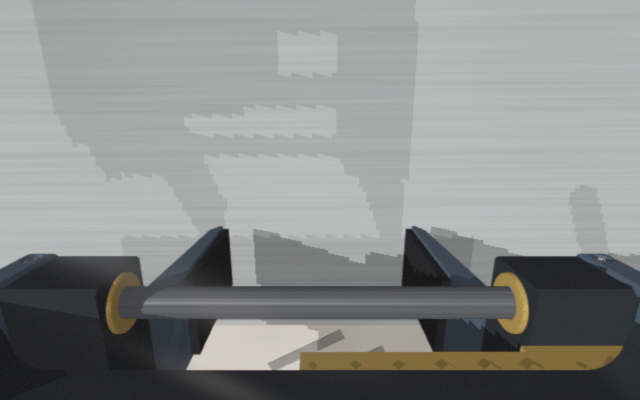

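Contact came at TCP x≈648: the wrist view shows both fingers behind the lip, with the tile visible between them at the bottom (about (310,350)). I'll draw the tray while turning it to the bay's 6°.

>>> move_arm --pt "1 -0.11 0.025 0 0 0 0.0113" --pt "1 -0.11 0.025 0 0 0 0.0113" --pt "1 -0.11 0.025 0 0 0 0.0113" --pt "1 -0.11 0.025 0 0 0 0.0113" --pt "1 -0.11 0.025 0 0 0 0.0113"

```text
t: 4.58
eef_pos: [620.5, 12.7, 14.1]
tool_rot: [[0.999, 0.049, 0.001], [0.049, -0.999, -0.0], [0.001, 0.0, -1.0]]
wrist_force: [4.9, -0.1, 0.4]
width: 91.2
grasp_force: 2.5
```

>>> move_arm --pt "1 -0.11 0.025 0 0 0 0.0113" --pt "1 -0.11 0.025 0 0 0 0.0113" --pt "1 -0.11 0.025 0 0 0 0.0113" --pt "1 -0.11 0.025 0 0 0 0.0113" --pt "1 -0.08 0.025 0 0 0 0.0113"

```text
t: 5.2
eef_pos: [594.5, 18.9, 14.1]
tool_rot: [[0.994, 0.105, 0.001], [0.105, -0.994, -0.0], [0.001, 0.0, -1.0]]
wrist_force: [4.8, -0.5, -0.4]
width: 91.2
grasp_force: 2.5
```

```bash
cat >> h.py <<'E'
def look(name,tag,box=(120,330,220,400)):
    s=sense();print(s["t"],s["eef_pos"].round(1),s["wrist_force"].round(1),s["ft_torque"].round(2))
    p,d=camera("top");W=world("top",d);z=W[...,2]+.75
    h=cv2.applyColorMap(np.clip(z*2.8,0,255).astype(np.uint8),cv2.COLORMAP_JET)[140:340,220:420]
    a=p[140:340,220:420]
    cv2.imwrite(f"pics/{tag}.png",cv2.resize(np.hstack([a,h]),(800,400),interpolation=cv2.INTER_CUBIC));np.savez(tag+".npz",p=p,d=d)
    return p,d,W,z
E
python3 - <<'E'
from h import *
look("top","a1")
E
```

```text
5.2 [594.5  18.9  14.1] [ 4.8 -0.5 -0.4] [-0.01 -0.83 -0.04]
```

View pics/a1.png

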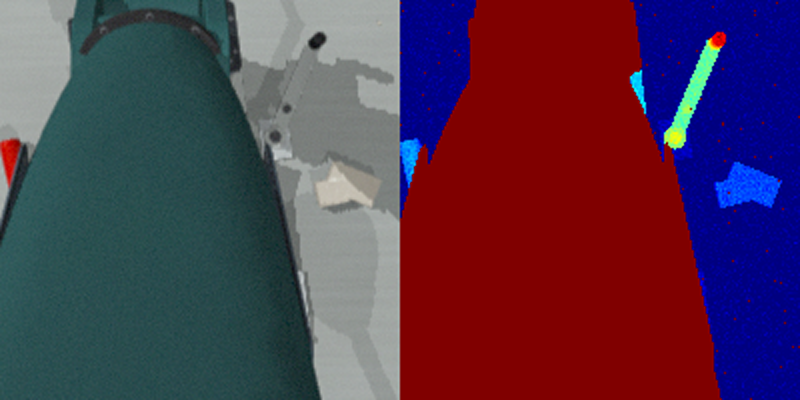

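The arm hides the tray from the top camera (the knob at (317,40) is untouched). I'll keep drawing along the bay axis and check with the scene camera.

>>> move_arm --pt "1 -0.12 -0.0125 0 0 0 0" --pt "1 -0.12 -0.0125 0 0 0 0" --pt "1 -0.12 -0.0125 0 0 0 0" --pt "1 -0.12 -0.0125 0 0 0 0" --pt "1 -0.12 -0.0125 0 0 0 0"

```text
t: 5.88
eef_pos: [564.7, 15.8, 14.2]
tool_rot: [[0.995, 0.104, 0.001], [0.104, -0.995, 0.0], [0.001, 0.0, -1.0]]
wrist_force: [5.4, 0.8, -0.4]
width: 90.9
grasp_force: 2.7
```

```bash
python3 - <<'E'
from h import *
p,d=camera("scene");cv2.imwrite("pics/s1.png",cv2.resize(p[120:270,200:480],(784,420),interpolation=cv2.INTER_CUBIC))
E
```

```text
(no output)
```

View pics/s1.png

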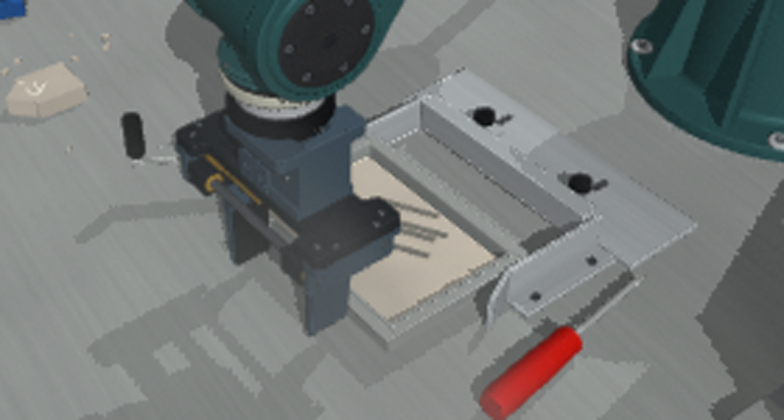

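The tray is squarely between the rails: its near edge runs from (370,145) to (510,260), parallel to the bar. About 60 mm remain, so I'll draw 50 mm and then feel for the stop.

>>> move_arm --pt "1 -0.12 -0.0125 0 0 0 0" --pt "1 -0.12 -0.0125 0 0 0 0" --pt "1 -0.12 -0.0125 0 0 0 0" --pt "1 -0.12 -0.0125 0 0 0 0" --pt "1 -0.12 -0.0125 0 0 0 0"

```text
t: 6.55
eef_pos: [534.8, 12.6, 14.1]
tool_rot: [[0.995, 0.104, 0.001], [0.104, -0.995, 0.0], [0.001, 0.0, -1.0]]
wrist_force: [5.5, 0.7, -1.0]
width: 91.3
grasp_force: 2.7
```

>>> move_arm --pt "1 -0.1 -0.0105 0 0 0 0" --pt "1 -0.1 -0.0105 0 0 0 0" --pt "1 -0.1 -0.0105 0 0 0 0" --pt "1 -0.06 -0.006 0 0 0 0" --pt "1 -0.04 -0.004 0 0 0 0"

```text
t: 7.18
eef_pos: [514.8, 10.6, 14.1]
tool_rot: [[0.995, 0.105, 0.001], [0.105, -0.995, 0.0], [0.001, 0.0, -1.0]]
wrist_force: [4.2, 0.2, -2.0]
width: 91.3
grasp_force: 2.7
```

>>> move_arm --pt "1 -0.03 -0.003 0 0 0 0" --pt "1 -0.03 -0.003 0 0 0 0" --pt "1 -0.03 -0.003 0 0 0 0" --pt "1 -0.02 -0.002 0 0 0 0" --pt "1 -0.02 -0.002 0 0 0 0"

```text
t: 7.8
eef_pos: [508.4, 9.9, 14.1]
tool_rot: [[0.995, 0.104, 0.001], [0.104, -0.995, 0.0], [0.001, 0.0, -1.0]]
wrist_force: [5.7, -0.2, -1.0]
width: 91.2
grasp_force: 2.7
```

>>> move_arm --pt "1 -0.01 -0.001 0 0 0 0" --pt "1 -0.01 -0.001 0 0 0 0" --pt "1 -0.01 -0.001 0 0 0 0" --pt "1 -0.01 -0.001 0 0 0 0" --pt "1 -0.01 -0.001 0 0 0 0"

```text
t: 8.43
eef_pos: [506.0, 9.7, 14.1]
tool_rot: [[0.995, 0.104, 0.001], [0.104, -0.995, 0.0], [0.001, 0.0, -1.0]]
wrist_force: [5.7, 0.8, -1.5]
width: 91.2
grasp_force: 3.3
```

>>> move_arm --pt "1 -0.01 -0.001 0 0 0 0" --pt "1 -0.01 -0.001 0 0 0 0" --pt "1 -0.01 -0.001 0 0 0 0" --pt "1 -0.01 -0.001 0 0 0 0" --pt "1 0 0 0 0 0 0"

```text
t: 9.05
eef_pos: [505.8, 9.5, 14.6]
tool_rot: [[0.995, 0.104, 0.004], [0.104, -0.995, 0.0], [0.004, 0.0, -1.0]]
wrist_force: [12.2, 1.9, -4.0]
width: 91.0
grasp_force: 6.4
```

The tray touched the stop, with the force rising from 5.7 to 12 N at TCP x≈506. I'll back off, lift, and move over the knob with the tool turned along the clamp arm.

>>> move_arm --pt "1 0.06 0.006 0 0 0 0" --pt "1 0.16 0.016 0 0 0 0" --pt "1 0.2 0.02 0 0 0 0" --pt "1 0 0 0.5 0 0 0" --pt "1 0 0 0.7 0 0 0"

```text
t: 9.68
eef_pos: [524.0, 11.6, 73.9]
tool_rot: [[0.995, 0.105, -0.002], [0.105, -0.995, 0.0], [-0.002, -0.0, -1.0]]
wrist_force: [0.5, 0.2, -0.6]
width: 91.1
grasp_force: 0.0
```

>>> move_arm --pt "1 0 0 0.8 0 0 0" --pt "1 0 0 0.8 0 0 0" --pt "1 0.4 -0.9 0 0 0 -0.13" --pt "1 0.4 -0.9 0 0 0 -0.13" --pt "1 0.4 -0.9 0 0 0 -0.13"

```text
t: 10.3
eef_pos: [585.1, -124.8, 154.1]
tool_rot: [[0.958, -0.285, -0.0], [-0.285, -0.958, 0.0], [-0.0, 0.0, -1.0]]
wrist_force: [0.0, 1.1, -0.1]
width: 91.2
grasp_force: 0.0
```

>>> move_arm --pt "1 0.4 -0.86 0 0 0 -0.13" --pt "1 0 0 0 0 0 0" --pt "1 0 0 0 0 0 0" --pt "1 0 0 0 0 0 0" --pt "1 0 0 0 0 0 0"

```text
t: 10.92
eef_pos: [604.1, -165.7, 154.0]
tool_rot: [[0.916, -0.402, -0.0], [-0.402, -0.916, 0.0], [-0.0, -0.0, -1.0]]
wrist_force: [0.1, -0.5, 0.8]
width: 91.3
grasp_force: 0.0
```

```bash
python3 - <<'E'
from h import *
p,d,W,z=look("top","a2")
q,dw=camera("wrist");Ww=world("wrist",dw);s=sense()
m=(Ww[...,2]>72)&(Ww[...,2]<92)&(abs(Ww[...,0]-606)<35)&(abs(Ww[...,1]+166)<35)
print("wrist knob",m.sum(),Ww[m].mean(0) if m.any() else 0)
m=(z>80)&(z<92)&(abs(W[...,0]-606)<35)&(abs(W[...,1]+166)<35);print("top",m.sum(),W[m].mean(0) if m.any() else 0)
print(s["joint_pos"].round(1),s["tool_rot"].round(3).tolist())
cv2.imwrite("pics/w3.png",q)
E
```

```text
10.925 [ 604.1 -165.7  154. ] [ 0.1 -0.5  0.8] [ 0.09  0.01 -0.  ]
wrist knob 414 [ 609.66220186 -166.96175276   82.26130706]
top 0 0
[-17.5  19.6 109.7  -0.   50.7  96.3] [[0.915, -0.403, 0.0], [-0.403, -0.915, -0.0], [0.0, 0.0, -1.0]]
```

View pics/a2.png

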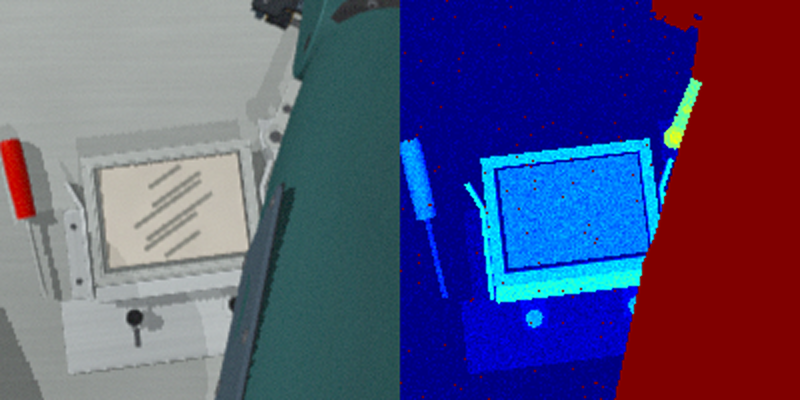

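The tray sits flush against the bar and the clamp hasn't been touched. The wrist camera puts the knob at about (608,-167), so I'll lower and pinch it.

>>> move_arm --pt "1 0.06 -0.03 -0.5 0 0 0" --pt "1 0 0 -0.6 0 0 0" --pt "1 0 0 -0.6 0 0 0" --pt "1 0 0 -0.34 0 0 0" --pt "1 0 0 0 0 0 0"

```text
t: 11.65
eef_pos: [606.8, -167.7, 51.2]
tool_rot: [[0.915, -0.403, -0.002], [-0.403, -0.915, 0.001], [-0.002, 0.0, -1.0]]
wrist_force: [-0.1, 0.5, 0.2]
width: 91.0
grasp_force: 0.0
```

>>> move_arm --pt "0.4 0 0 0 0 0 0" --pt "0.25 0 0 0 0 0 0" --pt "0.2 0 0 0 0 0 0" --pt "0.1 0 0 0 0 0 0" --pt "0.1 0 0 0 0 0 0" --force 20

```text
t: 12.28
eef_pos: [607.3, -167.9, 52.0]
tool_rot: [[0.915, -0.403, 0.0], [-0.403, -0.915, -0.0], [0.0, -0.0, -1.0]]
wrist_force: [0.5, -0.9, 0.9]
width: 44.1
grasp_force: 0.0
```

>>> move_arm --pt "0.1 0 0 0 0 0 0" --pt "0.1 0 0 0 0 0 0" --pt "0.1 0 0 0 0 0 0" --pt "0.1 0 0 0 0 0 0" --pt "0.1 0 0 0 0 0 0"

```text
t: 12.9
eef_pos: [607.3, -167.9, 51.9]
tool_rot: [[0.915, -0.403, 0.0], [-0.403, -0.915, 0.0], [0.0, -0.0, -1.0]]
wrist_force: [0.6, 2.1, -1.1]
width: 15.2
grasp_force: 20.0
```

```bash
python3 - <<'E'
import numpy as np
P=np.array([496.7,-118.7]);k=np.array([607.3,-167.9])-P;r=np.hypot(*k);a=np.arctan2(k[1],k[0]);print(r,np.degrees(a))
d=0.092;pos=k.copy()
for i in range(20):
    t=r*np.array([np.cos(a+d*(i+1)),np.sin(a+d*(i+1))]);s=np.round((t-pos)/50,3);pos=pos+s*50;print([0.1,*s,0,0,0,d],(P+pos).round(1))
E
```

```text
121.04957662049047 -23.98171252007833
[0.1, np.float64(0.081), np.float64(0.207), 0, 0, 0, 0.092] [ 611.3 -157.6]
[0.1, np.float64(0.062), np.float64(0.214), 0, 0, 0, 0.092] [ 614.4 -146.8]
[0.1, np.float64(0.041), np.float64(0.219), 0, 0, 0, 0.092] [ 616.5 -135.9]
[0.1, np.float64(0.022), np.float64(0.222), 0, 0, 0, 0.092] [ 617.6 -124.8]
[0.1, np.float64(0.001), np.float64(0.222), 0, 0, 0, 0.092] [ 617.6 -113.7]
[0.1, np.float64(-0.02), np.float64(0.222), 0, 0, 0, 0.092] [ 616.6 -102.6]
[0.1, np.float64(-0.039), np.float64(0.219), 0, 0, 0, 0.092] [614.7 -91.6]
[0.1, np.float64(-0.06), np.float64(0.215), 0, 0, 0, 0.092] [611.7 -80.9]
[0.1, np.float64(-0.079), np.float64(0.208), 0, 0, 0, 0.092] [607.7 -70.5]
[0.1, np.float64(-0.098), np.float64(0.2), 0, 0, 0, 0.092] [602.8 -60.5]
[0.1, np.float64(-0.116), np.float64(0.19), 0, 0, 0, 0.092] [597. -51.]
[0.1, np.float64(-0.133), np.float64(0.179), 0, 0, 0, 0.092] [590.4 -42.1]
[0.1, np.float64(-0.149), np.float64(0.165), 0, 0, 0, 0.092] [582.9 -33.8]
[0.1, np.float64(-0.163), np.float64(0.152), 0, 0, 0, 0.092] [574.8 -26.2]
[0.1, np.float64(-0.176), np.float64(0.135), 0, 0, 0, 0.092] [566.  -19.5]
[0.1, np.float64(-0.189), np.float64(0.119), 0, 0, 0, 0.092] [556.6 -13.5]
[0.1, np.float64(-0.198), np.float64(0.101), 0, 0, 0, 0.092] [546.6  -8.5]
[0.1, np.float64(-0.207), np.float64(0.083), 0, 0, 0, 0.092] [536.3  -4.3]
[0.1, np.float64(-0.213), np.float64(0.063), 0, 0, 0, 0.092] [525.6  -1.2]
[0.1, np.float64(-0.219), np.float64(0.043), 0, 0, 0, 0.092] [514.7   1. ]
```

>>> move_arm --pt "0.1 0.081 0.207 0 0 0 0.092" --pt "0.1 0.062 0.214 0 0 0 0.092" --pt "0.1 0.041 0.219 0 0 0 0.092" --pt "0.1 0.022 0.222 0 0 0 0.092" --pt "0.1 0.001 0.222 0 0 0 0.092"

```text
t: 13.52
eef_pos: [618.0, -114.2, 52.0]
tool_rot: [[0.999, 0.048, 0.001], [0.048, -0.999, -0.001], [0.001, 0.001, -1.0]]
wrist_force: [0.8, -7.7, -3.3]
width: 15.7
grasp_force: 20.0
```

>>> move_arm --pt "0.1 -0.02 0.222 0 0 0 0.092" --pt "0.1 -0.039 0.219 0 0 0 0.092" --pt "0.1 -0.06 0.215 0 0 0 0.092" --pt "0.1 -0.079 0.208 0 0 0 0.092" --pt "0.1 -0.098 0.2 0 0 0 0.092"

```text
t: 14.15
eef_pos: [603.4, -60.9, 52.0]
tool_rot: [[0.874, 0.486, 0.002], [0.486, -0.874, -0.001], [0.001, 0.002, -1.0]]
wrist_force: [4.3, -5.5, -6.4]
width: 15.5
grasp_force: 20.0
```

>>> move_arm --pt "0.1 -0.116 0.19 0 0 0 0.092" --pt "0.1 -0.133 0.179 0 0 0 0.092" --pt "0.1 -0.149 0.165 0 0 0 0.092" --pt "0.1 -0.163 0.152 0 0 0 0.092" --pt "0.1 0 0 0 0 0 0"

```text
t: 14.78
eef_pos: [574.4, -25.9, 51.9]
tool_rot: [[0.642, 0.766, -0.0], [0.766, -0.642, 0.0], [-0.0, -0.001, -1.0]]
wrist_force: [-1.3, 6.7, -0.6]
width: 15.5
grasp_force: 20.0
```

>>> move_arm --pt "0.1 -0.176 0.135 0 0 0 0.092" --pt "0.1 -0.189 0.119 0 0 0 0.092" --pt "0.1 -0.198 0.101 0 0 0 0.092" --pt "0.1 -0.052 0.022 0 0 0 0.023" --pt "0.1 -0.052 0.022 0 0 0 0.023"

```text
t: 15.4
eef_pos: [542.3, -6.8, 51.9]
tool_rot: [[0.368, 0.93, 0.002], [0.93, -0.368, -0.001], [0.0, 0.002, -1.0]]
wrist_force: [4.9, -4.8, -8.2]
width: 15.4
grasp_force: 20.0
```

```bash
python3 - <<'E'
from h import *
s=sense();print(s["eef_pos"],s["wrist_force"],s["ft_torque"])
p,d=camera("scene");cv2.imwrite("pics/s2.png",cv2.resize(p[120:270,200:480],(784,420),interpolation=cv2.INTER_CUBIC))
E
```

```text
[542.26960459  -6.78724597  51.94977356] [ 4.89551757 -4.79108008 -8.16552202] [-0.74745463 -1.09748318  0.00522777]
```

View pics/s2.png

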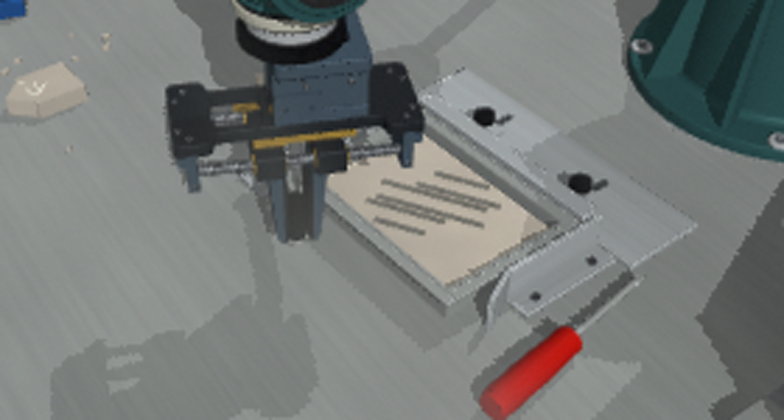

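The fingers hold the knob at (300,225) and the tray is flush with the bar. The arm is at about 0.48 rad, so I'll close slowly and watch the force.

>>> move_arm --pt "0.1 -0.0225 0.0085 0 0 0 0.01" --pt "0.1 -0.0225 0.0085 0 0 0 0.01" --pt "0.1 -0.0225 0.008 0 0 0 0.01" --pt "0.1 -0.0225 0.008 0 0 0 0.01" --pt "0.1 -0.0225 0.008 0 0 0 0.01"

```text
t: 16.08
eef_pos: [536.8, -4.8, 52.0]
tool_rot: [[0.322, 0.947, 0.002], [0.947, -0.322, -0.0], [0.0, 0.002, -1.0]]
wrist_force: [5.6, -3.5, -7.7]
width: 15.6
grasp_force: 20.0
```

>>> move_arm --pt "0.1 -0.023 0.008 0 0 0 0.01" --pt "0.1 -0.023 0.008 0 0 0 0.01" --pt "0.1 -0.023 0.0075 0 0 0 0.01" --pt "0.1 -0.023 0.0075 0 0 0 0.01" --pt "0.1 -0.023 0.0075 0 0 0 0.01"

```text
t: 16.7
eef_pos: [531.1, -2.9, 52.0]
tool_rot: [[0.274, 0.962, 0.002], [0.962, -0.274, -0.001], [-0.0, 0.002, -1.0]]
wrist_force: [5.3, -5.7, -8.1]
width: 15.5
grasp_force: 20.0
```

>>> move_arm --pt "0.1 -0.0115 0.003 0 0 0 0.005" --pt "0.1 -0.0115 0.003 0 0 0 0.005" --pt "0.1 -0.0115 0.003 0 0 0 0.005" --pt "0.1 -0.0115 0.003 0 0 0 0.005" --pt "0.1 -0.0115 0.003 0 0 0 0.005"

```text
t: 17.32
eef_pos: [528.2, -2.2, 52.0]
tool_rot: [[0.25, 0.968, 0.002], [0.968, -0.25, -0.001], [-0.0, 0.002, -1.0]]
wrist_force: [5.8, -3.8, -8.6]
width: 15.7
grasp_force: 20.0
```

>>> move_arm --pt "0.1 -0.0115 0.003 0 0 0 0.005" --pt "0.1 -0.0115 0.003 0 0 0 0.005" --pt "0.1 -0.0115 0.003 0 0 0 0.005" --pt "0.1 -0.0115 0.0025 0 0 0 0.005" --pt "0.1 -0.0115 0.0025 0 0 0 0.005"

```text
t: 17.95
eef_pos: [525.3, -1.5, 52.0]
tool_rot: [[0.226, 0.974, 0.002], [0.974, -0.226, -0.001], [-0.0, 0.002, -1.0]]
wrist_force: [6.8, -5.3, -8.6]
width: 15.3
grasp_force: 20.0
```

>>> move_arm --pt "0.1 -0.007 0.0015 0 0 0 0.003" --pt "0.1 -0.007 0.0015 0 0 0 0.003" --pt "0.1 -0.007 0.0015 0 0 0 0.003" --pt "0.1 -0.007 0.0015 0 0 0 0.003" --pt "0.1 -0.007 0.0015 0 0 0 0.003"

```text
t: 18.58
eef_pos: [523.7, -1.1, 52.0]
tool_rot: [[0.211, 0.977, 0.002], [0.977, -0.211, -0.001], [-0.0, 0.002, -1.0]]
wrist_force: [7.3, -5.5, -10.0]
width: 15.7
grasp_force: 20.0
```

>>> move_arm --pt "0.1 -0.007 0.0015 0 0 0 0.003" --pt "0.1 -0.007 0.0015 0 0 0 0.003" --pt "0.1 -0.007 0.0015 0 0 0 0.003" --pt "0.1 -0.007 0.0015 0 0 0 0.003" --pt "0.1 -0.007 0.0015 0 0 0 0.003"

```text
t: 19.2
eef_pos: [522.3, -0.8, 52.0]
tool_rot: [[0.197, 0.98, 0.003], [0.98, -0.197, -0.001], [-0.0, 0.003, -1.0]]
wrist_force: [8.7, -5.0, -11.7]
width: 15.7
grasp_force: 20.0
```

>>> move_arm --pt "0.1 -0.007 0.0015 0 0 0 0.003" --pt "0.1 -0.007 0.0015 0 0 0 0.003" --pt "0.1 -0.007 0.0015 0 0 0 0.003" --pt "0.1 -0.007 0.0015 0 0 0 0.003" --pt "0.1 -0.007 0.0015 0 0 0 0.003"

```text
t: 19.82
eef_pos: [521.0, -0.5, 52.1]
tool_rot: [[0.182, 0.983, 0.004], [0.983, -0.182, -0.001], [-0.0, 0.004, -1.0]]
wrist_force: [11.4, -7.1, -15.9]
width: 15.4
grasp_force: 20.0
```

Tangential force is up from 6.6 to 12.5 N, which is about 18 N on the tray: a firm hold. I'll let go and lift off.

>>> move_arm --pt "0.6 0 0 0 0 0 0" --pt "0.6 0 0 0 0 0 0" --pt "0.6 0 0 0 0 0 0" --pt "0.6 0 0 0 0 0 0" --pt "0.6 0 0 0 0 0 0"

```text
t: 20.45
eef_pos: [519.1, 0.3, 51.9]
tool_rot: [[0.18, 0.984, -0.0], [0.984, -0.18, -0.0], [-0.0, -0.0, -1.0]]
wrist_force: [-0.1, 0.4, -0.3]
width: 54.5
grasp_force: 0.0
```

Free of the knob (no force). I'll lift and swing clear to the left so the top camera can see.

>>> move_arm --pt "0.6 0 0 0.4 0 0 0" --pt "0.6 0 0 0.7 0 0 0" --pt "0.6 0 0 0.8 0 0 0" --pt "0.6 0 0 0.8 0 0 0" --pt "0.6 0 0 0.8 0 0 0"

```text
t: 21.08
eef_pos: [518.8, 0.3, 228.3]
tool_rot: [[0.18, 0.984, 0.0], [0.984, -0.18, -0.0], [-0.0, 0.0, -1.0]]
wrist_force: [-0.1, 1.6, -0.4]
width: 54.3
grasp_force: 0.0
```

>>> move_arm --pt "0.6 0.1 -0.8 0 0 0 0" --pt "0.6 0.1 -1 0 0 0 0" --pt "0.6 0 -1 0 0 0 0" --pt "0.6 0 -1 0 0 0 0" --pt "0.6 0 -1 0 0 0 0"

```text
t: 21.7
eef_pos: [528.8, -241.4, 227.0]
tool_rot: [[0.18, 0.984, 0.0], [0.984, -0.18, -0.0], [0.0, 0.0, -1.0]]
wrist_force: [1.0, -0.4, -0.4]
width: 54.6
grasp_force: 0.0
```

>>> move_arm --pt "0.6 0 -1 0 0 0 0" --pt "0.6 0 -1 0 0 0 0" --pt "0.6 0 -1 0 0 0 0" --pt "0.6 0 0 0 0 0 0" --pt "0.6 0 0 0 0 0 0"

```text
t: 22.32
eef_pos: [528.8, -389.3, 226.6]
tool_rot: [[0.18, 0.984, -0.001], [0.984, -0.18, 0.001], [0.0, -0.001, -1.0]]
wrist_force: [-0.2, -0.5, 0.7]
width: 54.7
grasp_force: 0.0
```

```bash
python3 - <<'E'
from h import *
p,d,W,z=look("top","a3")
E
```

```text
22.325 [ 528.8 -389.3  226.6] [-0.2 -0.5  0.7] [-0.01 -0.08  0.03]
```

View pics/a3.png

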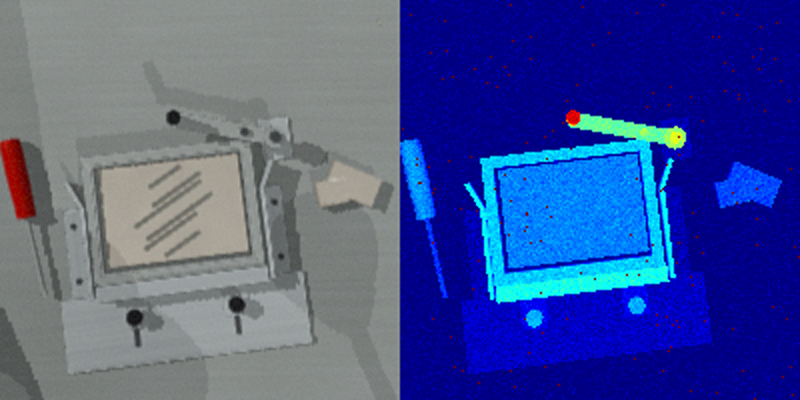

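The tray is flush against the stop. The clamp arm lies behind it with the peg at about (243,132) against the far lip, and the shard and chisel haven't moved. Handing in.

```bash
python3 -c "
from station import *
print(finish_job())"
```

```text
the job is handed in; nothing more can be done
None
```

The tray is seated against the stop, held by the clamp at an estimated 18 N from wrist force, the arm is clear, and the job was handed in at about 22 s; no verdict came back.

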